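# Charge the grinding jar

### The arm

A 6-joint arm with a two-finger parallel gripper is mounted at the origin on the work surface. World frame = base frame: x ahead of the robot, y to its left, z up, the work surface at z = 0. Lengths are in mm, angles in rad, forces in N, time in s.
With the tool pointing down it reaches from about 275 to 975 mm from the base axis. Payload 8.4 kg.
Tool frame: the origin (TCP) lies at the very end of the fingers, on their centre line; the grasp point (between the pads) lies hold_point_z behind it (hold_point_z is the distance from the TCP to the grasp point, in mm); z points along the fingers, y is the direction in which the jaws open and shut (so a half turn about z gives the same grasp; the last joint's range is limited). The gripper opens to 92 mm and grips with 3 to 60 N. Pads are 20 mm wide; open, the fingers measure 128 mm over their backs; the gripper's body (75 mm by 189 mm) begins 69 mm behind the grasp point.
Start: joints at [-1.137, 0.353, 1.633, -0, 1.155, -0.002], TCP at [263.834, -566.586, 214.583] pointing down, gripper open.
Joint ranges: [-2.63, 2.63], [-0.92, 2.1], [0.06, 2.66], [-1.3, 4.44], [0, 2.69], [-3.02, 3.02]. Speed limits (rad/s): [2.22, 2.22, 2.79, 3.14, 3.14, 3.14].

### API

Orientations are given as a unit quaternion [x, y, z, w].
In Python, from rig import get_state, get_image, calibration, close_job, masks_of, landmark_of, hold_point_z gives the robot as it stands. The module is installed in compiled form; this text tells all that it offers.
- The arm moves only by the shell command python3 -m handwheel 'ROWS' [OPENING] [FORCE]. ROWS is JSON, a list of rows, each an object with "linear": the shift along the tool's x, y, z in mm, a list of three; "twist": the turn, a rotation vector about the tool's x, y, z in rad, a list of three. A call has 1 to 20 rows; each row shifts and turns the commanded pose from where the row before left it, along the tool's axes as they then stand; what a row does not reach is not made up. A row lasts 1/12 s, in which the tool goes at most 41.7 mm and 7.16 degrees, less where a joint would pass 70% of its speed; a pose out of reach is approached as far as the arm can. A call is refused whole if a number of a shift passes 41.7 or a number of a turn 0.125, either way. A call with a gripper value outside its range is refused whole. OPENING is the opening, from -1 (shut) to 1 (fully open), set as the call begins (- or left out, the last holds). The fingers move at their own pace and stop on an object; FORCE is the grip in N (left out, the last holds). Time passes only in rows, so rows that do not move let the fingers close. It gives the time, the measured TCP pose, the force and the opening at its end, in the units of the state.
- get_state(): the state, without advancing time (a new reading comes with each control period).
- get_image(name): name is "scene" or "top" or "wrist"; returns the picture (384x512x3 uint8, red, green, blue); there is no depth.
- calibration(name): a dict with "fovy" (degrees; the focal length in pixels is half the picture's height over the tangent of half this angle, whatever the lens; pixels are square), "cx", "cy" (the principal point, pixels), "R" (3x3) and "t" (3): a world point X has camera coordinates R X + t. Camera axes: x right, y down, z forward; pixel columns grow to the right and rows downward; lengths in mm; the calibration is good to about 2 mm. The wrist camera is an equidistant fisheye: a pixel r from the principal point sees the ray r / f radians off the axis. A picture is of the moment at which its call begins: read the wrist's pose just before it. calibration takes no time and is no camera call; for the wrist camera it gives the pose at the moment of the call.
- close_job(): hands the job in, once; it reports no verdict.
Trained networks look in the newest picture that a camera, given by its name, has taken for a name from the list of things; names that differ only in an ending like _2 or _b are one class to them, and where a whole thing is asked for, a point or a joint stands for the part that bears it (a point fixed in the world has none). Each returns a list of dicts, best first, with "conf" (0 to 1); they miss things now and then, are a little off and sometimes report something else, mostly with a low value. They report only what shows in the picture. A call takes as long as a camera call.
- masks_of(camera, thing): "mask" (384x512 bool, what is visible of it) and "position" ([column, row] in pixels, amid what is visible of it).
- landmark_of(camera, thing): "position" ([column, row] in pixels: a listed point, or the origin of a listed thing).
The state is a dict: "clock": time; "q": joint angles; "qvel": joint speeds; "joint_efforts": joint torques, N m; "eef_pos": TCP position; "tool_rot": TCP orientation; "force": force on the tool from outside, world axes, zero at the start; "torque": the same for the moment, N m; "width": finger opening in mm.
Only numpy, scipy, OpenCV 4.12 (cv2) and the standard library are available. Lean on these libraries where they do the work, as an engineer would, in place of code of your own. Each camera call takes 0.05 s, during which the arm holds its last target. There are 200 camera calls.

### The job

Take the hand scoop by its handle and use it to move at least three of the white grinding balls from the sloping tray into the steel grinding jar, in one scoopful or several. Do not touch the balls with the gripper, leave no ball anywhere but in the jar or the tray, and leave the other things on the bench where they are. Finally lay the empty scoop back on its mat, bowl flat down, and let go.

Things in the scene. Friction and masses are not known exactly. Their poses are not given: they have to be found in the camera images.
- tray: grey plastic feed tray fixed to the bench, 167 (x) x 114 (y) mm, open above, holding a steel trough; origin on the bench under its centre, x to its high end, z up. Trough: flat floor strip 36 mm wide, sloping down to -x at 25 degrees, with 45 degree side wings 49 mm wide; the tray's side walls stand 34 mm above the strip, square to it
- tray_high (a point): middle of the high end of the trough's floor strip, 151 mm up the slope from the low corner (tray x=0.079, z=0.078). There is no wall across this end; the side walls reach z=0.12 here
- tray_front (a point): middle of the top edge of the upright front wall at the low end (tray x=-0.088, z=0.074)
- tray_corner (a point): middle of the trough's low corner, on the surface (tray x=-0.058, y=0, z=0.014): here the floor strip meets a flat steel end plate, 110 mm wide, square to the floor, leaning 25 degrees outward from upright, 66 mm long up to z=0.074; same axes as the tray
- jar: open round steel grinding jar, outside diameter 100 mm, inside diameter 90 mm, clamped on a dark square 125 mm holder plate, all fixed to the bench; rim 84 mm above the bench, four 42 mm high posts at the plate's corners; origin on the bench under its centre
- jar_in (a point): centre of the jar's inner floor, 18 mm above the bench and 66 mm below the rim
- mat: black rubber mat, 240 x 130 mm (x, y), 3 mm thick, fixed to the bench, the scoop's place; origin centre of its underside
- scoop: steel hand scoop, black handle, 160 g, loose on the mat. Origin: underside of the bowl's centre, x from lip to handle, z up. Bowl: bottom strip 80 x 30 mm, 2 mm sheet; wings 26 mm wide rising outward at 45 degrees (67 mm over all, 20 high); back wall 27 mm high at x=0.039; front open, lip at x=-0.040. Handle: bar 100 long, 16 thick (y), 20 deep, from x=0.036, z=0.022 rising at 40 degrees to +x
- scoop_grip (a point): middle of the handle bar, at scoop x=0.078, z=0.057: where to grip across the 16 mm (scoop y); same axes as the scoop
- scoop_lip (a point): middle of the scoop's front lip (underside), at scoop x=-0.040, z=0
- ball0: one of five identical white glazed (slippery) ceramic grinding balls, 22 mm diameter, 22 g; origin at its centre (its axes turn as it rolls). They lie loose in the tray and roll
- ball1: one of five identical white glazed (slippery) ceramic grinding balls, 22 mm diameter, 22 g; origin at its centre (its axes turn as it rolls). They lie loose in the tray and roll
- ball2: one of five identical white glazed (slippery) ceramic grinding balls, 22 mm diameter, 22 g; origin at its centre (its axes turn as it rolls). They lie loose in the tray and roll
- ball3: one of five identical white glazed (slippery) ceramic grinding balls, 22 mm diameter, 22 g; origin at its centre (its axes turn as it rolls). They lie loose in the tray and roll
- ball4: one of five identical white glazed (slippery) ceramic grinding balls, 22 mm diameter, 22 g; origin at its centre (its axes turn as it rolls). They lie loose in the tray and roll
- jar_lid: bystander: steel disc lid 104 mm diameter with a black knob, 24 mm high; origin under its centre
- vial: bystander: small amber glass jar 34 mm diameter, 60 mm high; origin under its centre
- beaker: bystander: glass beaker 70 mm diameter, 90 mm high; origin under its centre
- dish: bystander: shallow white bowl 80 mm diameter, 20 mm high; origin under its centre
- reagent: bystander: amber bottle 64 mm diameter, 130 mm high; origin under its centre
- spatula: bystander: steel spatula 190 mm long lying on the bench; its x runs along it

How it is judged:
By the outcome, as a careful person would: the job done as asked, in the order asked, and still so for the second after the job is handed in, with the robot touching nothing.
It also fails if it takes over 64 s, if anything falls off the work surface, if the arm or the gripper's body presses on something with over 40 N, if the wrist force passes 120 N, or if a joint passes its speed limit or range.

## Working session

There is one attempt and no reset: what is moved stays moved. The work goes in short steps, Python scripts to look and compute and a shell command to move; the robot and the scene stay as the last step left them, time stands still between calls to the robot, and variables do not carry over. Pictures are saved under pics/ and viewed, about 8 in all and at most 12, crops included, and the job is handed in when it is done.

```bash
mkdir -p pics; cat > h.py <<'E'
import numpy as np, cv2
from rig import *
from scipy.spatial.transform import Rotation as Ro
def ray(c,px):
    k=calibration(c); R=np.array(k['R']);t=np.array(k['t'])
    f=192/np.tan(np.radians(k['fovy']/2))
    d=np.array([px[0]-k['cx'],px[1]-k['cy']])/f
    if c=='wrist':
        r=np.hypot(*d); v=np.array([*(d/max(r,1e-9)*np.sin(r)),np.cos(r)])
    else: v=np.array([d[0],d[1],1])
    return -R.T@t, R.T@v
def atz(c,px,z):
    o,v=ray(c,px); return o+v*(z-o[2])/v[2]
def tri(obs):
    A=np.zeros((3,3));b=np.zeros(3)
    for c,px in obs:
        o,v=ray(c,px);v=v/np.linalg.norm(v);P=np.eye(3)-np.outer(v,v);A+=P;b+=P@o
    return np.linalg.solve(A,b)
def save(c,n):
    im=get_image(c);cv2.imwrite(f'pics/{n}.png',im[:,:,::-1]);return im
E
python3 - <<'E'
from h import *
np.set_printoptions(precision=1,suppress=True)
s=get_state();print(s,hold_point_z)
ims=[save(c,c+'0') for c in('scene','top')]
cv2.imwrite('pics/both.png',cv2.resize(np.vstack(ims),(512,768))[:,:,::-1])
zs=dict(tray_high=78,tray_front=74,tray_corner=14,jar=0,jar_in=18,mat=0,scoop=3,scoop_grip=60,scoop_lip=3,ball0=35,jar_lid=0,vial=0,beaker=0,dish=0,reagent=0,spatula=0,tray=0)
for n,z in zs.items():
    d={c:landmark_of(c,n) for c in('scene','top')}
    for c in d:
        for e in d[c][:6 if n=='ball0' else 1]: print(n,c,np.array(e['position']),round(e['conf'],2),atz(c,e['position'],z))
    if d['scene'] and d['top'] and n!='ball0': print('   tri',tri([(c,d[c][0]['position']) for c in d]))
E
```

```text
{'clock': 0.0, 'q': array([-1.1,  0.4,  1.6,  0. ,  1.2, -0. ]), 'qvel': array([-0.,  0.,  0.,  0., -0., -0.]), 'joint_efforts': array([ -0. , -59.4, -33.4,   0.1,   0. ,  -0. ]), 'eef_pos': array([ 263.6, -566.1,  213.9]), 'tool_rot': array([ 1. ,  0.2, -0. , -0. ]), 'force': array([-0.1, -0.8,  0.1]), 'torque': array([-0. ,  0. ,  0.1]), 'width': 91.64270980736401} 18.700000000000003
tray_high scene [329.  263.9] 0.9 [631.2 242.   78. ]
tray_high top [159.1 184.9] 0.93 [628.7 244.8  78. ]
   tri [629.8 243.3  77.6]
tray_front scene [398.1 223.9] 0.7 [465.3 274.7  74. ]
tray_front top [147.  254.4] 0.78 [468.4 269.4  74. ]
   tri [466.9 272.3  73.4]
tray_corner scene [379.9 248.2] 0.88 [490.6 266.   14. ]
tray_corner top [158.1 245.5] 0.86 [492.7 261.4  14. ]
   tri [491.5 263.8  12.9]
jar scene [196.5 139.1] 0.72 [ 525.8 -240.3    0. ]
jar top [360.6 226.6] 0.97 [ 523.1 -240.2    0. ]
   tri [ 523.9 -241.5   -2.3]
jar_in scene [199.7 132.7] 0.96 [ 517.8 -236.1   18. ]
jar_in top [363.6 227.3] 0.9 [ 519.  -242.3   18. ]
   tri [ 517.5 -240.5   16.3]
mat scene [271.6 189.2] 0.58 [516
[... 1244 characters left out ...]
7 [382.8 142.    0. ]
   tri [379.9 146.8  -2.8]
beaker scene [199.4 292.4] 0.97 [799.4  88.7  -0. ]
beaker top [226.9 133.2] 0.68 [783.6  89.8   0. ]
   tri [792.2  86.9 -12.4]
dish scene [381.1 254.2] 0.7 [490.3 272.1  -0. ]
dish top [251.6 285.8] 0.57 [389.   36.5   0. ]
   tri [ 347.7  125.2 -236.4]
reagent scene [131.5 214.2] 0.71 [ 778.3 -151.7    0. ]
reagent top [318.4 132.1] 0.88 [ 777.7 -152.6    0. ]
   tri [ 778.  -152.7   -1. ]
spatula scene [295.1 340. ] 0.79 [744.3 272.2   0. ]
spatula top [155.8 149.3] 0.96 [745.6 277.5   0. ]
   tri [745.1 274.8   4.2]
tray scene [353.2 268.7] 0.93 [556.9 254.2   0. ]
tray top [161.1 220.1] 0.73 [557.2 259.3   0. ]
   tri [557.8 256.7   3.2]
```

```bash
sleep 1; python3 -m handwheel --help 2>&1 | head -5
```

```text
invalid input: not JSON, or not a number
```

View pics/both.png

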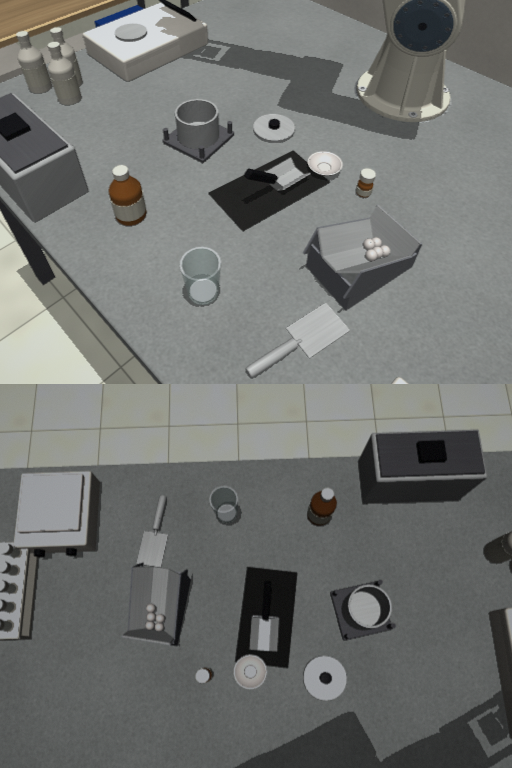

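```bash
cat >> h.py <<'E'
np.set_printoptions(precision=4,suppress=True)
def frame(yaw,pitch=0):
    """scoop axes in world: heading yaw (deg, scoop x), pitch>0 = lip down"""
    return (Ro.from_euler('z',yaw,degrees=True)*Ro.from_euler('y',-pitch,degrees=True)).as_matrix()
FLIP=np.diag([1.,-1,-1])
def plan(p,R,N,start=None):
    if start is None:
        s=get_state();start=(s['eef_pos'],Ro.from_quat(s['tool_rot']).as_matrix())
    p0,R0=start
    w=Ro.from_matrix(R0.T@R).as_rotvec()/N;E=Ro.from_rotvec(w).as_matrix()
    S=sum(np.linalg.matrix_power(E,k) for k in range(N))
    l=np.linalg.solve(S,R0.T@(np.array(p)-p0))
    print(N,'x linear',l.round(2),'twist',w.round(4))
    return np.array(p),R
E
python3 - <<'E'
from h import *
s=get_state();print(s['clock'],s['tool_rot'],s['q'])
plan([530,0,210],frame(-4)@FLIP,18)
k=calibration('wrist');R=np.array(k['R']);print('cam rel tool',Ro.from_quat(s['tool_rot']).as_matrix().T@(-R.T@k['t']-s['eef_pos']),k['fovy'])
E
```

```text
1.8 [ 0.9764  0.2162 -0.     -0.    ] [-1.1374  0.353   1.6334 -0.      1.1552 -0.0024]
18 x linear [ 20.88 -28.27   0.25] twist [-0.      0.      0.0281]
cam rel tool [  83.4427   -0.7752 -170.7917] 65.70646984690485
```

```bash
python3 -m handwheel '[{"linear":[20.9,-28.3,0],"twist":[0,0,0.028]},{"linear":[20.9,-28.3,0],"twist":[0,0,0.028]},{"linear":[20.9,-28.3,0],"twist":[0,0,0.028]},{"linear":[20.9,-28.3,0],"twist":[0,0,0.028]},{"linear":[20.9,-28.3,0],"twist":[0,0,0.028]},{"linear":[20.9,-28.3,0],"twist":[0,0,0.028]},{"linear":[20.9,-28.3,0],"twist":[0,0,0.028]},{"linear":[20.9,-28.3,0],"twist":[0,0,0.028]},{"linear":[20.9,-28.3,0],"twist":[0,0,0.028]},{"linear":[20.9,-28.3,0],"twist":[0,0,0.028]},{"linear":[20.9,-28.3,0],"twist":[0,0,0.028]},{"linear":[20.9,-28.3,0],"twist":[0,0,0.028]},{"linear":[20.9,-28.3,0],"twist":[0,0,0.028]},{"linear":[20.9,-28.3,0],"twist":[0,0,0.028]},{"linear":[20.9,-28.3,0],"twist":[0,0,0.028]},{"linear":[20.9,-28.3,0],"twist":[0,0,0.028]},{"linear":[20.9,-28.3,0],"twist":[0,0,0.028]},{"linear":[20.9,-28.3,0],"twist":[0,0,0.028]},{"linear":[0,0,0],"twist":[0,0,0]},{"linear":[0,0,0],"twist":[0,0,0]}]' 1
python3 - <<'E'
from h import *
save('wrist','w1')
for n,z in dict(scoop=3,scoop_grip=60,scoop_lip=3,mat=0,tray_high=78,tray_corner=14,tray_front=74).items():
    for e in landmark_of('wrist',n)[:1]: print(n,e['position'],e['conf'],atz('wrist',e['position'],z))
# mat rectangle by mask
m=masks_of('wrist','scoop_grip')
if m:
    ys,xs=np.nonzero(m[0]['mask']);print('scoop bbox',xs.min(),xs.max(),ys.min(),ys.max())
E
```

```text
clock: 3.47
eef_pos: [530.4, 2.1, 214.3]
tool_rot: [0.999, -0.033, -0.0, 0.0]
force: [-1.3, -0.9, -0.6]
width: 91.7
scoop_grip [264.3, 160.2] 0.85 [549.574   -9.7812  60.    ]
scoop_lip [256.3, 237.5] 0.92 [428.6761   7.4074   3.    ]
mat [263.9, 174.9] 0.58 [518.3769  -9.0834   0.    ]
tray_high [54.4, 119.9] 0.79 [627.3971 237.972   78.    ]
tray_corner [79.4, 206.3] 0.81 [496.4386 270.8593  14.    ]
tray_front [65.0, 242.5] 0.92 [464.5593 268.8627  74.    ]
scoop bbox 233 286 127 242
```

View pics/w1.png

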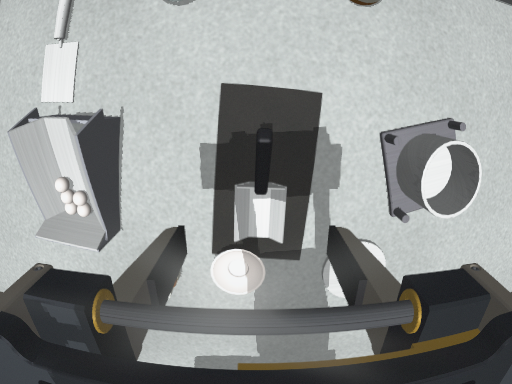

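```bash
python3 - <<'E'
from h import *
import cv2
im=cv2.imread('pics/w1.png');cv2.imwrite('pics/w1c.png',cv2.resize(im[110:260,200:340],None,fx=4,fy=4,interpolation=cv2.INTER_CUBIC))
g=tri([('scene',(261.3,178.8)),('top',(265.5,215.4)),('wrist',(264.3,160.2))]);l=tri([('scene',(299.8,173.5)),('top',(263,265.3)),('wrist',(256.3,237.5))])
print(g,l,np.degrees(np.arctan2(*(g-l)[1::-1])))
for n,o in dict(high=((329,263.9),(159.1,184.9),(54.4,119.9)),front=((398.1,223.9),(147,254.4),(65,242.5)),corner=((379.9,248.2),(158.1,245.5),(79.4,206.3))).items(): print(n,tri(list(zip(('scene','top','wrist'),o))))
E
```

```text
[549.1264  -4.8081  51.3561] [432.9156   8.8916  -0.0619] -6.723364516740793
high [628.8544 242.597   75.1832]
front [465.4407 271.6559  72.2378]
corner [494.6011 265.3295  17.163 ]
```

View pics/w1c.png

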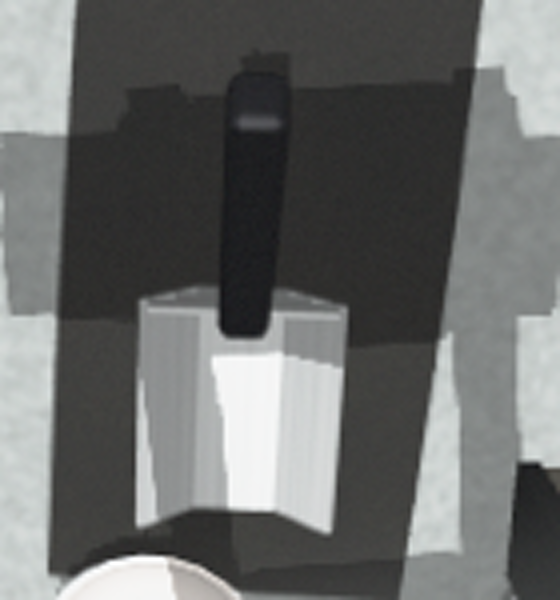

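```bash
python3 - <<'E'
from h import *
P=np.array([atz('wrist',(200+x/4,110+y/4),23) for x,y in((141,300),(347,308),(137,527),(331,533))])
print(P)
b=(P[0]+P[1])/2;f=(P[2]+P[3])/2;d=b-f
print('len',np.linalg.norm(d),'w',np.linalg.norm(P[0]-P[1]),np.linalg.norm(P[2]-P[3]),'yaw len',np.degrees(np.arctan2(d[1],d[0])))
for q in(P[0]-P[1],P[2]-P[3]):print('yaw w',np.degrees(np.arctan2(-q[0],q[1])))
o=(b+f)/2;print('origin',o)
for x,y,z in((262,90,100),(246,330,38)):print(atz('wrist',(200+x/4,110+y/4),z))
for yaw in(-5,-7): print('grip pt',[o[:2],0][0]+ (frame(yaw)@[78,0,57])[:2])
E
```

```text
[[513.9257  28.555   23.    ]
 [506.7175 -36.5234  23.    ]
 [434.4641  37.4352  23.    ]
 [427.4784 -28.2472  23.    ]]
len 79.8126520966977 w 65.47643184463868 66.05291251228557 yaw len -6.170015664469795
yaw w -6.320431173850978
yaw w -6.070843168745452
origin [470.6464   0.3049  23.    ]
[584.9273 -12.0227 100.    ]
[506.254   -4.0236  38.    ]
grip pt [548.3496  -6.4933]
grip pt [548.065   -9.2009]
```

```bash
python3 - <<'E'
from h import *
a=plan([548.2,-8.1,110],frame(-6.2)@FLIP,5)
plan([548.2,-8.1,41.3],frame(-6.2)@FLIP,4,a)
E
```

```text
5 x linear [ 3.86  1.33 20.95] twist [ 0.     -0.      0.0078]
4 x linear [ 0.    0.   17.18] twist [0. 0. 0.]
```

```bash
python3 -m handwheel '[{"linear":[3.9,1.3,21],"twist":[0,0,0.008]},{"linear":[3.9,1.3,21],"twist":[0,0,0.008]},{"linear":[3.9,1.3,21],"twist":[0,0,0.008]},{"linear":[3.9,1.3,21],"twist":[0,0,0.008]},{"linear":[3.9,1.3,21],"twist":[0,0,0.007]},{"linear":[0,0,17.2],"twist":[0,0,0]},{"linear":[0,0,17.2],"twist":[0,0,0]},{"linear":[0,0,17.2],"twist":[0,0,0]},{"linear":[0,0,17.2],"twist":[0,0,0]},{"linear":[0,0,0],"twist":[0,0,0]},{"linear":[0,0,0],"twist":[0,0,0]}]' 1
python3 -m handwheel '[{"linear":[0,0,0],"twist":[0,0,0]},{"linear":[0,0,0],"twist":[0,0,0]},{"linear":[0,0,0],"twist":[0,0,0]},{"linear":[0,0,0],"twist":[0,0,0]},{"linear":[0,0,0],"twist":[0,0,0]},{"linear":[0,0,0],"twist":[0,0,0]},{"linear":[0,0,0],"twist":[0,0,0]},{"linear":[0,0,0],"twist":[0,0,0]}]' -1 50
```

```text
clock: 4.83
eef_pos: [548.0, -7.6, 40.4]
tool_rot: [0.999, -0.054, -0.001, 0.0]
force: [0.2, -0.1, -0.3]
width: 92.0
clock: 5.5
eef_pos: [548.6, -7.3, 40.8]
tool_rot: [0.999, -0.054, 0.0, -0.0]
force: [0.3, 0.6, 0.6]
width: 40.6
```

```bash
python3 -m handwheel '[{"linear":[0,0,0],"twist":[0,0,0]},{"linear":[0,0,0],"twist":[0,0,0]},{"linear":[0,0,0],"twist":[0,0,0]},{"linear":[0,0,0],"twist":[0,0,0]},{"linear":[0,0,0],"twist":[0,0,0]},{"linear":[0,0,0],"twist":[0,0,0]},{"linear":[0,0,0],"twist":[0,0,0]}]' -1 60
python3 - <<'E'
from h import *
# refine the tray: corners of floor strip etc. from scene/top pictures
s=get_state(); print(s['eef_pos'],Ro.from_quat(s['tool_rot']).as_rotvec())
im=cv2.imread('pics/w1.png');a=cv2.resize(im[95:260,5:135],None,fx=4,fy=4,interpolation=cv2.INTER_CUBIC)
cv2.imwrite('pics/tr.png',a[:600])
E
```

```text
clock: 6.08
eef_pos: [548.7, -7.3, 40.8]
tool_rot: [0.999, -0.054, 0.0, -0.0]
force: [0.2, -0.1, 0.1]
width: 15.7
[548.7257  -7.2868  40.7775] [-3.137   0.1684 -0.0001]
```

View pics/tr.png

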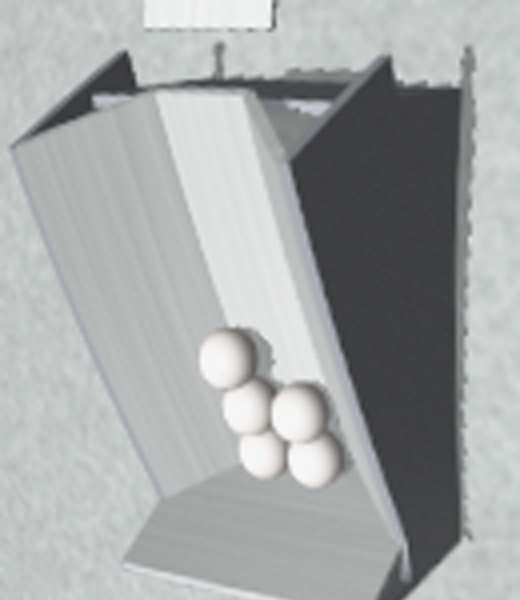

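```bash
python3 - <<'E'
from h import *
k=calibration('wrist');s=get_state();Rt=Ro.from_quat(s['tool_rot']).as_matrix()
Rc=np.array(k['R']).T;c=-Rc@k['t']
rR=Rt.T@Rc; rc=Rt.T@(c-s['eef_pos'])
R1=Ro.from_quat([0.99946,-0.0329,0,0]).as_matrix();C=R1@rR;o=np.array([530.4,2.1,214.3])+R1@rc
f=192/np.tan(np.radians(k['fovy']/2))
def at(u,z):
    d=np.array([5+u[0]/4-k['cx'],95+u[1]/4-k['cy']])/f;r=np.hypot(*d);v=C@np.array([*(d/r*np.sin(r)),np.cos(r)])
    return o+v*(z-o[2])/v[2]
def proj(X):
    v=C.T@(np.array(X)-o);r=np.arctan2(np.hypot(v[0],v[1]),v[2]);q=v[:2]/np.hypot(v[0],v[1])*r*f
    return np.array([(q[0]+k['cx']-5)*4,(q[1]+k['cy']-95)*4])
# check on scoop wing corner
print('chk',proj([513.9,28.6,23])/4+[5,95],'want',(200+141/4,110+300/4))
# features tray frame (mm) -> crop px ; wall tops: 34.6 normal to floor, at y=+-52.6
n=34.6
s25,c25=np.sin(np.radians(25)),np.cos(np.radians(25))
feat=[((79,18,78),(157,92)),((79,-18,78),(250,93)),((-88,55,74),(125,567))]
line=[] 
from scipy.optimize import least_squares
def W(p,X):
    a=np.radians(p[2]);return [p[0]+np.cos(a)*X[0]-np.sin(a)*X[1],p[1]+np.sin(a)*X[0]+np.cos(a)*X[1],X[2]]
lm=[((79,0,78),(54.4,119.9)),((-58,0,14),(79.4,206.3)),((-88,0,74),(65,242.5))]
def res(p):
    r=[]
    for X,u in feat[:2]: r+=list((proj(W(p,X))-u)/4)
    for X,u in lm: r+=list((proj(W(p,X))/4+[5,95]-u)*.5)
    # world tri landmarks
    for X,w in(((79,0,78),(628.85,242.6)),((-58,0,14),(494.6,265.3)),((-88,0,74),(465.4,271.7))): r+=list((np.array(W(p,X))[:2]-w)/3)
    return r
q=least_squares(res,[551,256,-10]);print(q.x,q.fun.round(1))
p=q.x
for X,u in feat: print(X,at(u,X[2]),W(p,X))
for u in((228,358),(248,407),(300,412),(264,453),(315,459)):
    w=at(u,40); a=np.radians(p[2]);d=w[:2]-p[:2];x,y=np.cos(a)*d[0]+np.sin(a)*d[1],-np.sin(a)*d[0]+np.cos(a)*d[1];print('ball tray xy',x,y)
E
```

```text
chk [236.6816 185.5092] want (235.25, 185.0)
[551.8895 254.5969 -11.5213] [ 0.3 -0.1 -1.2  0.6  0.3 -0.8  1.7  0.4 -0.6 -0.3  0.1 -1.3  0.2  0.3
  0.1  0.2]
(79, 18, 78) [632.9094 256.9051  78.    ] [np.float64(632.8929099542144), np.float64(256.45535672196644), 78]
(79, -18, 78) [626.084  219.1762  78.    ] [np.float64(625.70254475327), np.float64(221.18073910140183), 78]
(-88, 55, 74) [473.3609 325.1214  74.    ] [np.float64(476.6479757820104), np.float64(326.06513006970584), 74]
ball tray xy -17.537066803842585 18.627727586079445
ball tray xy -34.71484267193679 10.703337918038907
ball tray xy -33.28192375052743 -12.733989571873462
ball tray xy -51.30403975820536 4.864711868373627
ball tray xy -50.01159994741378 -18.01531061839884
```

```bash
cat >> h.py <<'E'
G=np.array([118.5,0,37.8])   # TCP from lip, scoop axes
TO=np.array([551.8,254.8,0]);TY=-11.
def trough(u,n,y=0):
    a=np.radians(25);return TO+frame(TY)@np.array([-58+u*np.cos(a)-n*np.sin(a),y,14+u*np.sin(a)+n*np.cos(a)])
def tgt(L,yaw,pitch): R=frame(yaw,pitch);return L+R@G,R@FLIP
def lip():
    s=get_state();R=Ro.from_quat(s['tool_rot']).as_matrix()@FLIP;L=s['eef_pos']-R@G
    e=Ro.from_matrix(R).as_euler('ZYX',degrees=True);return L,e[0],-e[1],e[2]
def report():
    L,y,p,r=lip();d=frame(TY,25).T@(L-TO-frame(TY)@[-58,0,14]);s=get_state()
    print('t',round(s['clock'],2),'lip',L.round(1),'yaw %.1f pitch %.1f roll %.1f'%(y,p,r),'trough u,y,n',d.round(1),'F',s['force'].round(1),'w',round(s['width'],1))
E
python3 - <<'E'
from h import *
report();s=get_state();R0=Ro.from_quat(s['tool_rot']).as_matrix()
a=(s['eef_pos']+[0,0,160],R0)
for N,t in((14,tgt(trough(80,100),TY,25)),(5,tgt(trough(80,10),TY,25))): a=plan(*t,N,a);print(a[0])
E
```

```text
t 6.08 lip [430.9   5.4   3. ] yaw -6.1 pitch 0.0 roll 0.0 trough u,y,n [ -16.5 -267.9   -4.5] F [ 0.2 -0.1  0.1] w 15.7
14 x linear [  2.33 -18.34  -1.2 ] twist [-0.0013  0.0311  0.006 ]
[614.2956 242.6521 222.7789]
5 x linear [-0.  0. 18.] twist [0. 0. 0.]
[651.6324 235.3945 141.2112]
```

```bash
python3 -m handwheel '[{"linear":[0,0,-20],"twist":[0,0,0]},{"linear":[0,0,-35],"twist":[0,0,0]},{"linear":[0,0,-35],"twist":[0,0,0]},{"linear":[0,0,-35],"twist":[0,0,0]},{"linear":[0,0,-35],"twist":[0,0,0]},{"linear":[2.3,-18.3,-1.2],"twist":[-0.0013,0.0311,0.006]},{"linear":[2.3,-18.3,-1.2],"twist":[-0.0013,0.0311,0.006]},{"linear":[2.3,-18.3,-1.2],"twist":[-0.0013,0.0311,0.006]},{"linear":[2.3,-18.3,-1.2],"twist":[-0.0013,0.0311,0.006]},{"linear":[2.3,-18.3,-1.2],"twist":[-0.0013,0.0311,0.006]},{"linear":[2.3,-18.3,-1.2],"twist":[-0.0013,0.0311,0.006]},{"linear":[2.3,-18.3,-1.2],"twist":[-0.0013,0.0311,0.006]},{"linear":[2.3,-18.3,-1.2],"twist":[-0.0013,0.0311,0.006]},{"linear":[2.3,-18.3,-1.2],"twist":[-0.0013,0.0311,0.006]},{"linear":[2.3,-18.3,-1.2],"twist":[-0.0013,0.0311,0.006]},{"linear":[2.3,-18.3,-1.2],"twist":[-0.0013,0.0311,0.006]},{"linear":[2.3,-18.3,-1.2],"twist":[-0.0013,0.0311,0.006]},{"linear":[2.3,-18.3,-1.2],"twist":[-0.0013,0.0311,0.006]},{"linear":[2.3,-18.3,-1.2],"twist":[-0.0013,0.0311,0.006]},{"linear":[0,0,0],"twist":[0,0,0]}]'
python3 -c "
from h import *
report();save('wrist','w2')
for N,t in((4,tgt(trough(80,10),TY,25)),): plan(*t,N)
for n,p in (('tray_high',(79,0,78)),('tray_corner',(-58,0,14)),('tray_front',(-88,0,74))):
    for e in landmark_of('wrist',n)[:1]: print(n,e['position'],e['conf'],atz('wrist',e['position'],p[2]),TO+frame(TY)@np.array(p))
"
```

```text
clock: 7.75
eef_pos: [613.7, 244.8, 222.5]
tool_rot: [0.972, -0.093, 0.216, 0.02]
force: [0.4, 0.0, -1.9]
width: 15.6
t 7.75 lip [524.  262.2 138.1] yaw -10.9 pitch 25.0 roll 0.1 trough u,y,n [ 79.    2.  100.1] F [ 0.4  0.  -1.9] w 15.6
4 x linear [ 0.38  0.14 22.5 ] twist [-0.0001  0.0004  0.0005]
tray_high [257.2, 321.9] 0.47 [515.8952 260.4155  78.    ] [629.3485 239.7261  78.    ]
tray_corner [256.3, 324.7] 0.88 [492.8866 265.3402  14.    ] [494.8656 265.8669  14.    ]
tray_front [256.5, 362.5] 0.71 [463.0415 270.7869  74.    ] [465.4168 271.5912  74.    ]
```

View pics/w2.png

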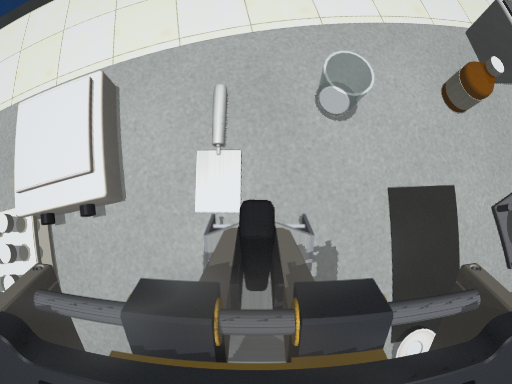

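```bash
python3 -m handwheel '[{"linear":[0.3,0.4,22],"twist":[0,0,0]},{"linear":[0.3,0.4,22],"twist":[0,0,0]},{"linear":[0.3,0.4,22],"twist":[0,0,0]},{"linear":[0.3,0.4,22],"twist":[0,0,0]},{"linear":[0,0,2],"twist":[0,0,0]},{"linear":[0,0,2],"twist":[0,0,0]},{"linear":[0,0,1],"twist":[0,0,0]},{"linear":[0,0,0],"twist":[0,0,0]}]'
python3 -c "
from h import *
report()"
python3 -m handwheel '[{"linear":[0,0,1],"twist":[0,0,0]},{"linear":[0,0,1],"twist":[0,0,0]},{"linear":[0,0,1],"twist":[0,0,0]},{"linear":[0,0,0],"twist":[0,0,0]}]'
python3 -c "
from h import *
report()"
```

```text
clock: 8.62
eef_pos: [653.4, 232.8, 140.2]
tool_rot: [0.972, -0.094, 0.216, 0.02]
force: [0.2, 0.2, -1.3]
width: 15.3
t 8.62 lip [563.7 250.4  55.8] yaw -11.1 pitch 25.0 roll 0.1 trough u,y,n [81.6 -2.1  8.1] F [ 0.2  0.2 -1.3] w 15.3
clock: 8.95
eef_pos: [654.3, 232.8, 136.6]
tool_rot: [0.972, -0.094, 0.215, 0.02]
force: [-0.0, 0.6, -2.1]
width: 15.7
t 8.95 lip [564.6 250.3  52.3] yaw -11.0 pitch 25.0 roll 0.0 trough u,y,n [80.9 -2.   4.5] F [-0.   0.6 -2.1] w 15.7
```

```bash
python3 -m handwheel '[{"linear":[0,-1.5,1],"twist":[0,0,0]},{"linear":[0,0,1],"twist":[0,0,0]},{"linear":[0,0,1],"twist":[0,0,0]},{"linear":[0,0,0],"twist":[0,0,0]}]'
python3 -c "
from h import *
report()"
python3 -m handwheel '[{"linear":[0,0,1],"twist":[0,0,0]},{"linear":[0,0,1],"twist":[0,0,0]},{"linear":[0,0,0],"twist":[0,0,0]}]'
python3 -c "
from h import *
report()"
```

```text
clock: 9.28
eef_pos: [655.8, 233.8, 133.2]
tool_rot: [0.972, -0.094, 0.215, 0.021]
force: [0.7, 0.1, -1.4]
width: 15.6
t 9.28 lip [566.  251.3  49. ] yaw -11.0 pitch 24.9 roll 0.0 trough u,y,n [80.5 -0.7  1. ] F [ 0.7  0.1 -1.4] w 15.6
clock: 9.53
eef_pos: [656.8, 233.7, 132.5]
tool_rot: [0.972, -0.094, 0.215, 0.021]
force: [-5.3, -0.8, 7.0]
width: 15.7
t 9.53 lip [567.  251.3  48.1] yaw -11.1 pitch 25.0 roll 0.0 trough u,y,n [81.1 -0.5 -0.2] F [-5.3 -0.8  7. ] w 15.7
```

```bash
python3 -m handwheel '[{"linear":[-3,0,-0.4],"twist":[0,0,0]},{"linear":[-4,0,0],"twist":[0,0,0]},{"linear":[-4,0,0],"twist":[0,0,0]},{"linear":[-4,0,0],"twist":[0,0,0]},{"linear":[-4,0,0],"twist":[0,0,0]},{"linear":[-4,0,0],"twist":[0,0,0]},{"linear":[-4,0,0],"twist":[0,0,0]}]'
python3 -c "
from h import *
report()"
python3 -m handwheel '[{"linear":[-4,0,0],"twist":[0,0,0]},{"linear":[-4,0,0],"twist":[0,0,0]},{"linear":[-4,0,0],"twist":[0,0,0]},{"linear":[-4,0,0],"twist":[0,0,0]},{"linear":[-4,0,0],"twist":[0,0,0]},{"linear":[-4,0,0],"twist":[0,0,0]}]'
python3 -c "
from h import *
report()"
```

```text
clock: 10.12
eef_pos: [633.1, 239.0, 121.6]
tool_rot: [0.972, -0.094, 0.216, 0.02]
force: [1.3, 0.1, 5.2]
width: 15.3
t 10.12 lip [543.5 256.5  37.1] yaw -11.0 pitch 25.1 roll 0.1 trough u,y,n [54.7  0.1  0. ] F [1.3 0.1 5.2] w 15.3
clock: 10.62
eef_pos: [611.8, 243.2, 111.5]
tool_rot: [0.972, -0.094, 0.216, 0.02]
force: [1.2, -0.4, 5.0]
width: 15.7
t 10.62 lip [522.2 260.8  27. ] yaw -11.0 pitch 25.1 roll 0.1 trough u,y,n [30.7  0.2  0.1] F [ 1.2 -0.4  5. ] w 15.7
```

```bash
python3 -m handwheel '[{"linear":[-4,0,0],"twist":[0,0,0]},{"linear":[-4,0,0],"twist":[0,0,0]},{"linear":[-4,0,0],"twist":[0,0,0]},{"linear":[-4,0,0],"twist":[0,0,0]},{"linear":[-3,0,0],"twist":[0,0,0]},{"linear":[-3,0,0],"twist":[0,0,0]}]'
python3 -c "
from h import *
report()"
python3 -m handwheel '[{"linear":[-3,0,0],"twist":[0,0,0]},{"linear":[-2,0,0],"twist":[0,0,0]},{"linear":[0,0,0],"twist":[0,0,0]}]'
python3 -c "
from h import *
report();im=save('scene','s3');t=save('top','t3')
a=cv2.resize(im[190:320,290:440],(690,598))
cv2.imwrite('pics/s3c.png',a[:,:,::-1])
L,y,p,r=lip()
"
```

```text
clock: 11.12
eef_pos: [592.3, 247.1, 102.2]
tool_rot: [0.972, -0.094, 0.216, 0.02]
force: [2.3, 0.3, 5.0]
width: 16.0
t 11.12 lip [502.7 264.6  17.7] yaw -11.0 pitch 25.1 roll 0.1 trough u,y,n [8.8 0.3 0. ] F [2.3 0.3 5. ] w 16.0
clock: 11.37
eef_pos: [587.5, 248.0, 99.9]
tool_rot: [0.972, -0.094, 0.216, 0.02]
force: [-0.1, 1.1, 4.8]
width: 15.9
t 11.37 lip [497.8 265.5  15.5] yaw -11.0 pitch 25.0 roll 0.1 trough u,y,n [3.3 0.2 0.1] F [-0.1  1.1  4.8] w 15.9
```

View pics/s3c.png

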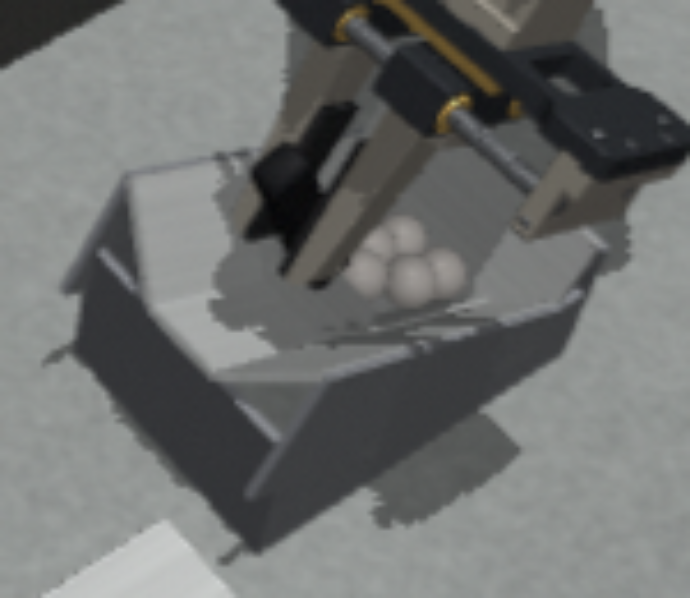

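```bash
cat >> h.py <<'E'
def path(start,l,w,N):
    p,R=start;out=[]
    E=Ro.from_rotvec(w).as_matrix()
    for k in range(N):
        p=p+R@l;R=R@E;S=R@FLIP;L=p-S@G;B=p-S@(G-[80,0,0]);o=TO+frame(TY)@[-58,0,14];f=frame(TY,25).T
        out.append((f@(L-o))[[0,2]].tolist()+(f@(B-o))[[0,2]].tolist())
    print(np.array(out).round(1).tolist());return p,R
E
python3 - <<'E'
from h import *
import contextlib
s=get_state();a0=(s['eef_pos'],Ro.from_quat(s['tool_rot']).as_matrix())
a=a0
for N,u,n,p in((1,2,1,25),(6,2,27,7),(6,2,53,-12)):
    b=plan(*tgt(trough(u,n),TY,p),N,a)
    w=Ro.from_matrix(a[1].T@b[1]).as_rotvec()/N;E=Ro.from_rotvec(w).as_matrix();S=sum(np.linalg.matrix_power(E,k) for k in range(N));l=np.linalg.solve(S,a[1].T@(b[0]-a[0]))
    path(a,l,w,N);a=b
E
```

```text
1 x linear [-1.28  0.06 -0.9 ] twist [-0.0016 -0.0005 -0.0007]
[[2.0, 1.0, 82.0, 1.0]]
6 x linear [ 1.25 -0.    1.94] twist [ 0.     -0.0524 -0.    ]
[[1.4, 5.3, 81.3, 1.1], [1.1, 9.7, 80.7, 1.3], [1.0, 14.0, 80.0, 1.5], [1.1, 18.3, 79.3, 1.7], [1.4, 22.7, 78.7, 2.0], [2.0, 27.0, 78.1, 2.3]]
6 x linear [0.   0.   2.69] twist [ 0.     -0.0553  0.    ]
[[1.4, 31.3, 76.0, 2.4], [1.0, 35.6, 73.9, 2.7], [0.9, 40.0, 71.9, 3.1], [1.0, 44.4, 69.9, 3.5], [1.4, 48.7, 67.9, 4.1], [2.0, 53.0, 65.9, 4.9]]
```

```bash
python3 -m handwheel '[{"linear":[-1,0,-0.6],"twist":[0,0,0]},{"linear":[1.3,0,1.9],"twist":[0,-0.0524,0]},{"linear":[1.3,0,1.9],"twist":[0,-0.0524,0]},{"linear":[1.3,0,1.9],"twist":[0,-0.0524,0]},{"linear":[1.3,0,1.9],"twist":[0,-0.0524,0]},{"linear":[1.3,0,1.9],"twist":[0,-0.0524,0]},{"linear":[1.3,0,1.9],"twist":[0,-0.0524,0]},{"linear":[0.1,0,2.6],"twist":[0,-0.0553,0]},{"linear":[0.1,0,2.6],"twist":[0,-0.0553,0]},{"linear":[0.1,0,2.6],"twist":[0,-0.0553,0]},{"linear":[0.1,0,2.6],"twist":[0,-0.0553,0]},{"linear":[0.1,0,2.6],"twist":[0,-0.0553,0]},{"linear":[0.1,0,2.6],"twist":[0,-0.0553,0]},{"linear":[0,0,0],"twist":[0,0,0]}]'
python3 -c "
from h import *
report();im=save('scene','s4');
for c in ('scene',):
  for m in masks_of(c,'ball0'): print(m['position'],m['conf'],m['mask'].sum())
cv2.imwrite('pics/s4c.png',cv2.resize(im[170:320,290:440],(600,600))[:,:,::-1])
"
```

```text
clock: 12.63
eef_pos: [597.0, 244.5, 73.3]
tool_rot: [0.99, -0.096, -0.107, -0.01]
force: [-0.6, -0.0, -2.9]
width: 15.6
t 12.63 lip [475.5 268.3  61.5] yaw -11.1 pitch -12.3 roll -0.1 trough u,y,n [ 2.5 -1.3 51.3] F [-0.6 -0.  -2.9] w 15.6
[377.9, 227.0] 0.41 87
[390.4, 233.1] 0.4 35
```

View pics/s4c.png

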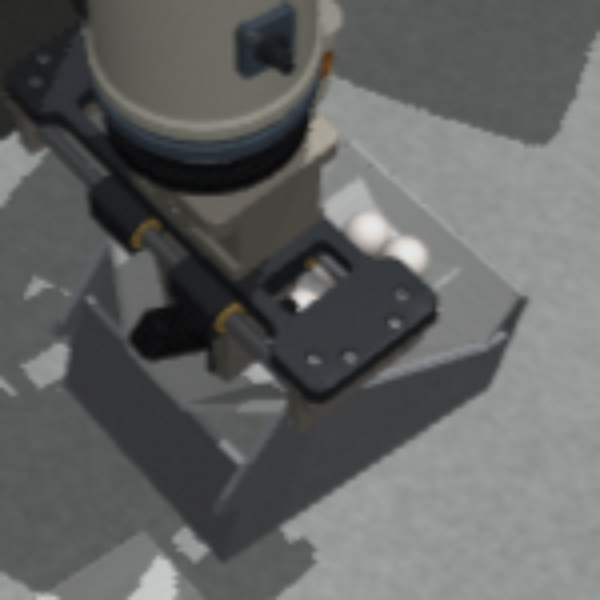

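```bash
python3 - <<'E'
from h import *
a=plan(*tgt(lip()[0]+[0,0,130],TY,-18),12)
J=np.array([521,-241,0.]);L=J+frame(TY)@[15,0,0]+[0,0,190]
p,R=tgt(L,TY,-18);print('total lin',R.T@(p-a[0]),p)
E
```

```text
12 x linear [-2.44 -0.01 -9.45] twist [ 0.     -0.0086 -0.0001]
total lin [150.1418 491.4648 -46.9102] [ 657.8202 -267.5952  189.3314]
```

```bash
python3 -m handwheel '[{"linear":[-1.2,0,-4.7],"twist":[0,-0.0086,0]},{"linear":[-2.4,0,-9.4],"twist":[0,-0.0086,0]},{"linear":[-2.4,0,-9.4],"twist":[0,-0.0086,0]},{"linear":[-2.4,0,-9.4],"twist":[0,-0.0086,0]},{"linear":[-2.4,0,-9.4],"twist":[0,-0.0086,0]},{"linear":[-2.4,0,-9.4],"twist":[0,-0.0086,0]},{"linear":[-2.4,0,-9.4],"twist":[0,-0.0086,0]},{"linear":[-2.4,0,-9.4],"twist":[0,-0.0086,0]},{"linear":[-2.4,0,-9.4],"twist":[0,-0.0086,0]},{"linear":[-2.4,0,-9.4],"twist":[0,-0.0086,0]},{"linear":[-2.4,0,-9.4],"twist":[0,-0.0086,0]},{"linear":[-2.4,0,-9.4],"twist":[0,-0.0086,0]},{"linear":[-1.2,0,-4.7],"twist":[0,0,0]},{"linear":[0,0,0],"twist":[0,0,0]}]'
python3 -c "
from h import *
report();im=save('scene','s5')
for c in ('scene','top'):
  get_image(c)
  for m in masks_of(c,'ball0'): print(c,m['position'],m['conf'],m['mask'].sum())
cv2.imwrite('pics/s5c.png',cv2.resize(im[100:320,260:480],(600,600))[:,:,::-1])
"
```

```text
clock: 13.9
eef_pos: [598.6, 245.4, 193.2]
tool_rot: [0.983, -0.095, -0.154, -0.016]
force: [-0.1, -0.7, -3.0]
width: 15.2
t 13.9 lip [476.5 269.1 193.5] yaw -11.0 pitch -17.8 roll 0.1 trough u,y,n [ 59.   -0.3 170.6] F [-0.1 -0.7 -3. ] w 15.2
```

View pics/s5c.png

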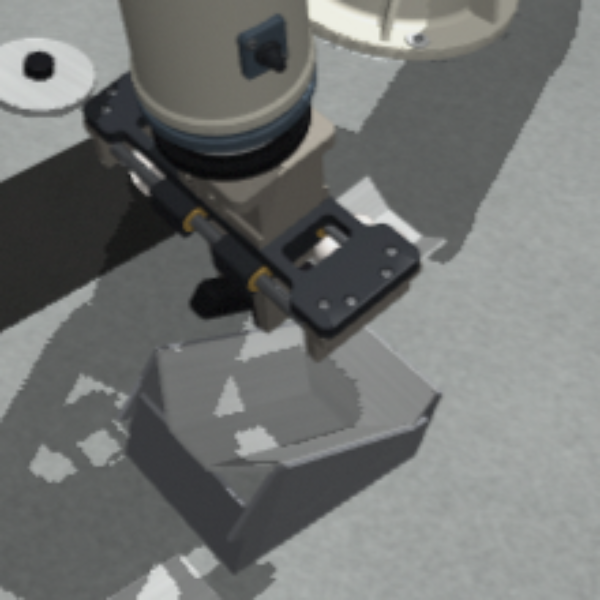

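```bash
python3 -m handwheel '[{"linear":[1.5,5,-0.5],"twist":[0,0,0]},{"linear":[3,10,-1],"twist":[0,0,0]},{"linear":[4.5,15,-1.4],"twist":[0,0,0]},{"linear":[6,19.6,-1.9],"twist":[0,0,0]},{"linear":[6,19.6,-1.9],"twist":[0,0,0]},{"linear":[6,19.6,-1.9],"twist":[0,0,0]},{"linear":[6,19.6,-1.9],"twist":[0,0,0]},{"linear":[6,19.6,-1.9],"twist":[0,0,0]},{"linear":[6,19.6,-1.9],"twist":[0,0,0]},{"linear":[6,19.6,-1.9],"twist":[0,0,0]},{"linear":[6,19.6,-1.9],"twist":[0,0,0]},{"linear":[6,19.6,-1.9],"twist":[0,0,0]},{"linear":[6,19.6,-1.9],"twist":[0,0,0]},{"linear":[6,19.6,-1.9],"twist":[0,0,0]}]' && python3 -m handwheel '[{"linear":[6,19.6,-1.9],"twist":[0,0,0]},{"linear":[6,19.6,-1.9],"twist":[0,0,0]},{"linear":[6,19.6,-1.9],"twist":[0,0,0]},{"linear":[6,19.6,-1.9],"twist":[0,0,0]},{"linear":[6,19.6,-1.9],"twist":[0,0,0]},{"linear":[6,19.6,-1.9],"twist":[0,0,0]},{"linear":[6,19.6,-1.9],"twist":[0,0,0]},{"linear":[6,19.6,-1.9],"twist":[0,0,0]},{"linear":[6,19.6,-1.9],"twist":[0,0,0]},{"linear":[6,19.6,-1.9],"twist":[0,0,0]},{"linear":[6,19.6,-1.9],"twist":[0,0,0]},{"linear":[4.5,15,-1.4],"twist":[0,0,0]},{"linear":[3,10,-1],"twist":[0,0,0]},{"linear":[1.5,5,-0.5],"twist":[0,0,0]},{"linear":[0,0,0],"twist":[0,0,0]},{"linear":[0,0,0],"twist":[0,0,0]}]'
python3 - <<'E'
from h import *
report();save('wrist','w6');save('top','t6')
for c in('wrist','top'):
  for n,z in(('jar_in',18),('jar',0)):
    for e in landmark_of(c,n)[:1]: print(c,n,e['position'],e['conf'],atz(c,e['position'],z))
  for m in masks_of(c,'ball0'): print(c,m['position'],m['conf'])
ims=[cv2.imread('pics/w6.png'),cv2.imread('pics/t6.png')];cv2.imwrite('pics/b6.png',np.vstack([ims[0][84:],ims[1][84:]]))
J=np.array([521,-241,0.]);a=None
for N,back,z,p in((5,20,112,-12),(6,18,100,12),(8,15,92,40),(3,12,92,52)):
    a=plan(*tgt(J+frame(TY)@[back,0,0]+[0,0,z],TY,p),N,a)
E
```

```text
clock: 15.32
eef_pos: [628.3, -13.8, 191.0]
tool_rot: [0.983, -0.095, -0.156, -0.015]
force: [0.4, 0.0, -2.8]
width: 15.4
clock: 16.65
eef_pos: [658.8, -266.7, 190.3]
tool_rot: [0.983, -0.095, -0.156, -0.015]
force: [-0.0, 0.1, -2.9]
width: 15.4
t 16.65 lip [ 536.7 -242.9  190.9] yaw -11.0 pitch -18.0 roll 0.1 trough u,y,n [ 200.  -491.5  102. ] F [-0.   0.1 -2.9] w 15.4
wrist jar_in [116.6, 233.9] 0.69 [540.7076 -22.4742  18.    ]
wrist jar [247.4, 282.1] 0.23 [ 376.7364 -194.4631    0.    ]
wrist [265.9, 298.0] 0.79
wrist [18.5, 251.3] 0.75
wrist [262.1, 242.3] 0.65
wrist [243.5, 291.0] 0.6
wrist [249.7, 300.8] 0.55
top jar_in [361.5, 226.1] 0.86 [ 522.1036 -237.4119   18.    ]
top jar [361.9, 228.7] 0.56 [ 517.7141 -242.9187    0.    ]
top [381.9, 183.4] 0.64
top [391.9, 192.5] 0.63
top [394.5, 181.0] 0.58
top [386.1, 174.0] 0.45
5 x linear [ 4.23  0.2  12.57] twist [-0.0001  0.0208  0.    ]
6 x linear [-3.19  0.   -6.15] twist [-0.      0.0698  0.    ]
8 x linear [-3.29 -0.   -6.4 ] twist [ 0.      0.0611 -0.    ]
3 x linear [-3.65  0.   -8.87] twist [-0.      0.0698 -0.    ]
```

View pics/b6.png

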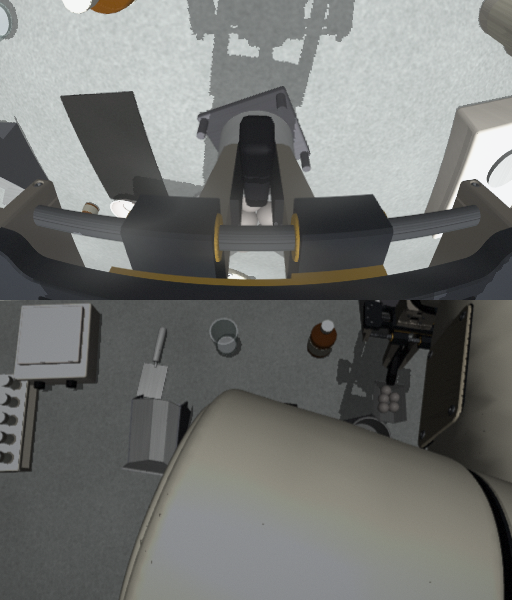

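```bash
python3 - <<'E'
from h import *
J=np.array([521,-241,0.]);a=None
for N,back,z,p in((6,22,113,-12),(7,22,96,2),(10,22,92,14),(8,20,92,45)):
    a=plan(*tgt(J+frame(TY)@[back,0,0]+[0,0,z],TY,p),N,a)
E
```

```text
6 x linear [ 3.79  0.17 10.23] twist [-0.0001  0.0174  0.    ]
7 x linear [-1.14  0.   -1.69] twist [-0.      0.0349  0.    ]
10 x linear [-0.87  0.   -2.08] twist [ 0.      0.0209 -0.    ]
8 x linear [-3.05 -0.   -8.04] twist [-0.      0.0676  0.    ]
```

```bash
python3 -m handwheel '[{"linear":[3.8,0.2,10.2],"twist":[0,0.0174,0]},{"linear":[3.8,0.2,10.2],"twist":[0,0.0174,0]},{"linear":[3.8,0.2,10.2],"twist":[0,0.0174,0]},{"linear":[3.8,0.2,10.2],"twist":[0,0.0174,0]},{"linear":[3.8,0.2,10.2],"twist":[0,0.0174,0]},{"linear":[3.8,0.2,10.2],"twist":[0,0.0174,0]},{"linear":[-1.1,0,-1.7],"twist":[0,0.0349,0]},{"linear":[-1.1,0,-1.7],"twist":[0,0.0349,0]},{"linear":[-1.1,0,-1.7],"twist":[0,0.0349,0]},{"linear":[-1.1,0,-1.7],"twist":[0,0.0349,0]}]'
python3 -c "
from h import *
report()"
```

```text
clock: 17.88
eef_pos: [660.8, -268.7, 132.9]
tool_rot: [0.995, -0.096, -0.034, -0.003]
force: [0.7, -0.4, -2.6]
width: 15.7
t 17.88 lip [ 542.2 -245.6  103.3] yaw -11.0 pitch -3.9 roll 0.0 trough u,y,n [ 168.3 -493.    20. ] F [ 0.7 -0.4 -2.6] w 15.7
```

```bash
python3 -m handwheel '[{"linear":[-1.1,0,-1.7],"twist":[0,0.03,0]},{"linear":[-1.1,0,-1.7],"twist":[0,0.03,0]},{"linear":[-1.1,0,-1.7],"twist":[0,0.03,0]},{"linear":[-0.9,0,-2.1],"twist":[0,0.021,0]},{"linear":[-0.9,0,-2.1],"twist":[0,0.021,0]},{"linear":[-0.9,0,-2.1],"twist":[0,0.021,0]},{"linear":[-0.9,0,-2.1],"twist":[0,0.021,0]},{"linear":[-0.9,0,-2.1],"twist":[0,0.021,0]},{"linear":[-0.9,0,-2.1],"twist":[0,0.021,0]},{"linear":[-0.9,0,-2.1],"twist":[0,0.021,0]},{"linear":[-0.9,0,-2.1],"twist":[0,0.021,0]},{"linear":[-0.9,0,-2.1],"twist":[0,0.021,0]},{"linear":[-0.9,0,-2.1],"twist":[0,0.021,0]}]'
python3 -m handwheel '[{"linear":[-3,0,-8],"twist":[0,0.068,0]},{"linear":[-3,0,-8],"twist":[0,0.068,0]},{"linear":[-3,0,-8],"twist":[0,0.068,0]},{"linear":[-3,0,-8],"twist":[0,0.068,0]},{"linear":[-3,0,-8],"twist":[0,0.068,0]},{"linear":[-3,0,-8],"twist":[0,0.068,0]},{"linear":[-3,0,-8],"twist":[0,0.068,0]},{"linear":[-3,0,-8],"twist":[0,0.068,0]},{"linear":[0,0,0],"twist":[0,0,0]},{"linear":[0,0,0],"twist":[0,0,0]},{"linear":[0,0,0],"twist":[0,0,0]},{"linear":[0,0,0],"twist":[0,0,0]},{"linear":[0,0,0],"twist":[0,0,0]},{"linear":[0,0,0],"twist":[0,0,0]}]'
python3 - <<'E'
from h import *
report();im=save('scene','s7')
cv2.imwrite('pics/s7c.png',cv2.resize(im[60:210,110:310],(800,600))[:,:,::-1])
for m in masks_of('scene','ball0'): print(m['position'],m['conf'])
E
```

```text
clock: 18.97
eef_pos: [646.5, -265.9, 158.2]
tool_rot: [0.989, -0.095, 0.115, 0.011]
force: [0.1, -0.5, -3.2]
width: 15.8
clock: 20.13
eef_pos: [608.7, -254.1, 199.1]
tool_rot: [0.935, -0.087, 0.343, 0.027]
force: [0.1, 0.6, -1.6]
width: 15.8
t 20.13 lip [ 543.9 -241.1   93.7] yaw -10.9 pitch 40.2 roll 0.7 trough u,y,n [ 165.  -488.3   11. ] F [ 0.1  0.6 -1.6] w 15.8
[192.4, 119.2] 0.59
```

View pics/s7c.png

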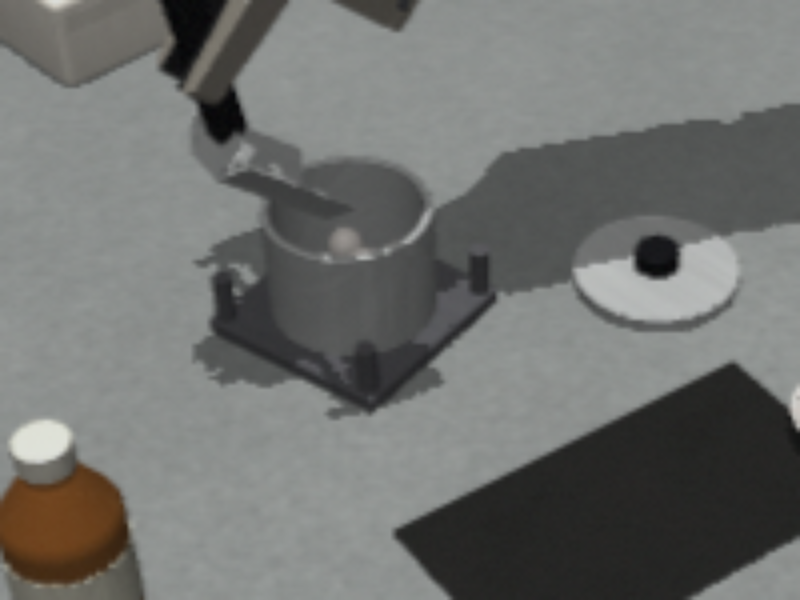

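```bash
python3 - <<'E'
from h import *
a=None
for N,L,y,p in((9,(560,-244,190),TY,0),(14,(440,4.4,110),-6.2,0),(5,(440,4.4,10),-6.2,0)):
    a=plan(*tgt(np.array(L,float),y,p),N,a)
print(get_state()['q'])
E
```

```text
9 x linear [ 8.47 -0.06 -0.05] twist [-0.0014 -0.078   0.0006]
14 x linear [-11.18 -16.94   5.71] twist [ 0.     0.    -0.006]
5 x linear [ 0.  0. 20.] twist [0. 0. 0.]
[-0.5176  0.1983  2.1157  0.9661  0.2698  0.3682]
```

```bash
python3 -m handwheel '[{"linear":[8.5,0,0],"twist":[-0.001,-0.078,0]},{"linear":[8.5,0,0],"twist":[-0.001,-0.078,0]},{"linear":[8.5,0,0],"twist":[-0.001,-0.078,0]},{"linear":[8.5,0,0],"twist":[-0.001,-0.078,0]},{"linear":[8.5,0,0],"twist":[-0.001,-0.078,0]},{"linear":[8.5,0,0],"twist":[-0.001,-0.078,0]},{"linear":[8.5,0,0],"twist":[-0.001,-0.078,0]},{"linear":[8.5,0,0],"twist":[-0.001,-0.078,0]},{"linear":[8.5,0,0],"twist":[-0.001,-0.078,0]},{"linear":[0,0,0],"twist":[0,0,0]},{"linear":[0,0,0],"twist":[0,0,0]}]'
python3 - <<'E'
from h import *
report();a=None
for N,L,y,p in((14,(440,4.4,110),-6.2,0),(5,(440,4.4,10),-6.2,0)):
    a=plan(*tgt(np.array(L,float),y,p),N,a)
im=get_image('scene');print([(m['position'],m['conf']) for m in masks_of('scene','ball0')])
E
```

```text
clock: 21.15
eef_pos: [671.8, -258.5, 226.5]
tool_rot: [0.995, -0.085, 0.049, -0.004]
force: [-0.9, -0.4, -2.3]
width: 15.4
t 21.15 lip [ 559.4 -238.3  177.3] yaw -9.9 pitch 5.6 roll 1.0 trough u,y,n [ 213.6 -482.6   80.6] F [-0.9 -0.4 -2.3] w 15.4
14 x linear [-10.88 -16.49   5.2 ] twist [-0.001  -0.007  -0.0045]
5 x linear [ 0.  0. 20.] twist [0. 0. 0.]
[([360.5, 253.8], 0.6), ([192.7, 119.8], 0.5)]
```

```bash
python3 -m handwheel '[{"linear":[-10.9,-16.5,5.2],"twist":[-0.001,-0.007,-0.0045]},{"linear":[-10.9,-16.5,5.2],"twist":[-0.001,-0.007,-0.0045]},{"linear":[-10.9,-16.5,5.2],"twist":[-0.001,-0.007,-0.0045]},{"linear":[-10.9,-16.5,5.2],"twist":[-0.001,-0.007,-0.0045]},{"linear":[-10.9,-16.5,5.2],"twist":[-0.001,-0.007,-0.0045]},{"linear":[-10.9,-16.5,5.2],"twist":[-0.001,-0.007,-0.0045]},{"linear":[-10.9,-16.5,5.2],"twist":[-0.001,-0.007,-0.0045]},{"linear":[-10.9,-16.5,5.2],"twist":[-0.001,-0.007,-0.0045]},{"linear":[-10.9,-16.5,5.2],"twist":[-0.001,-0.007,-0.0045]},{"linear":[-10.9,-16.5,5.2],"twist":[-0.001,-0.007,-0.0045]},{"linear":[-10.9,-16.5,5.2],"twist":[-0.001,-0.007,-0.0045]},{"linear":[-10.9,-16.5,5.2],"twist":[-0.001,-0.007,-0.0045]},{"linear":[-10.9,-16.5,5.2],"twist":[-0.001,-0.007,-0.0045]},{"linear":[-10.9,-16.5,5.2],"twist":[-0.001,-0.007,-0.0045]},{"linear":[0,0,0],"twist":[0,0,0]},{"linear":[0,0,0],"twist":[0,0,0]}]'
python3 - <<'E'
from h import *
report()
plan(*tgt(np.array([440,4.4,10.]),-6.2,0),6)
a=save('scene','s8');
for c in('scene','top'):
    im=get_image(c);cv2.imwrite(f'pics/{c}8.png',im[:,:,::-1])
    print(c,[(m['position'],m['conf'],m['mask'].sum()) for m in masks_of(c,'ball0')])
t=cv2.imread('pics/top8.png')
A=cv2.resize(a[60:300,110:450],(680,480))[:,:,::-1]
B=cv2.resize(t[170:290,110:170],None,fx=3,fy=3)[:120];
tj=cv2.resize(t[195:265,320:410],None,fx=3,fy=3)[:120*1+90]
ct=cv2.resize(t[170:280,110:430],(680,234))[:120]
big=np.vstack([A,np.zeros((120,680,3),np.uint8)]);
j=cv2.resize(t[200:255,325:400],(164,120));r=cv2.resize(t[180:265,120:200],(113,120));big[480:,:164]=j;big[480:,200:313]=r
cv2.imwrite('pics/c8.png',big)
E
```

```text
clock: 22.58
eef_pos: [555.3, -7.9, 149.0]
tool_rot: [0.999, -0.054, -0.0, -0.0]
force: [0.9, -1.2, -1.1]
width: 15.8
t 22.58 lip [437.5   4.9 111.2] yaw -6.2 pitch -0.0 roll 0.0 trough u,y,n [  35.2 -267.1   90.9] F [ 0.9 -1.2 -1.1] w 15.8
6 x linear [ 0.42  0.05 16.87] twist [-0.0001  0.      0.0001]
scene [([276.5, 138.0], 0.66, np.int64(711)), ([195.3, 118.2], 0.37, np.int64(51))]
top [([375.2, 232.0], 0.63, np.int64(71)), ([267.0, 225.7], 0.63, np.int64(471))]
```

View pics/c8.png

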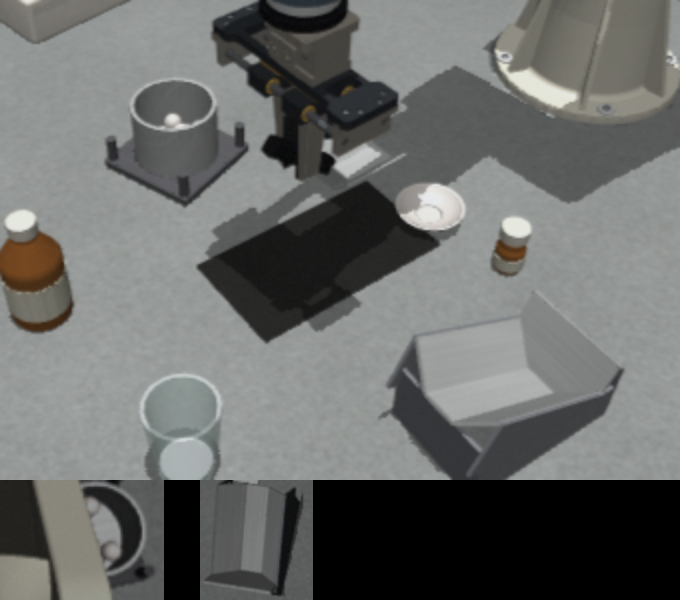

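```bash
python3 -m handwheel '[{"linear":[0.4,0,17],"twist":[0,0,0]},{"linear":[0.4,0,17],"twist":[0,0,0]},{"linear":[0.4,0,17],"twist":[0,0,0]},{"linear":[0.4,0,17],"twist":[0,0,0]},{"linear":[0.4,0,17],"twist":[0,0,0]},{"linear":[0.4,0,15],"twist":[0,0,0]},{"linear":[0,0,2],"twist":[0,0,0]},{"linear":[0,0,2],"twist":[0,0,0]},{"linear":[0,0,2],"twist":[0,0,0]},{"linear":[0,0,0],"twist":[0,0,0]},{"linear":[0,0,0],"twist":[0,0,0]}]'
python3 -c "
from h import *
report()"
```

```text
clock: 23.75
eef_pos: [559.5, -8.4, 43.7]
tool_rot: [0.999, -0.054, 0.0, -0.0]
force: [-0.2, 0.4, -1.5]
width: 15.9
t 23.75 lip [441.8   4.5   5.9] yaw -6.2 pitch 0.0 roll 0.0 trough u,y,n [  -5.5 -266.7   -6.4] F [-0.2  0.4 -1.5] w 15.9
```

```bash
python3 -m handwheel '[{"linear":[0,0,1],"twist":[0,0,0]},{"linear":[0,0,1],"twist":[0,0,0]},{"linear":[0,0,1],"twist":[0,0,0]},{"linear":[0,0,0.5],"twist":[0,0,0]},{"linear":[0,0,0],"twist":[0,0,0]}]'
python3 -c "
from h import *
report()"
```

```text
clock: 24.17
eef_pos: [559.5, -8.3, 40.5]
tool_rot: [0.999, -0.054, 0.0, -0.0]
force: [-0.8, 0.0, 9.1]
width: 15.4
t 24.17 lip [441.7   4.5   2.6] yaw -6.2 pitch 0.0 roll 0.0 trough u,y,n [  -6.9 -266.7   -9.4] F [-0.8  0.   9.1] w 15.4
```

```bash
python3 -m handwheel '[{"linear":[0,0,-0.6],"twist":[0,0,0]},{"linear":[0,0,0],"twist":[0,0,0]}]'
python3 -m handwheel '[{"linear":[0,0,0],"twist":[0,0,0]},{"linear":[0,0,0],"twist":[0,0,0]},{"linear":[0,0,0],"twist":[0,0,0]},{"linear":[0,0,0],"twist":[0,0,0]},{"linear":[0,0,0],"twist":[0,0,0]},{"linear":[0,0,0],"twist":[0,0,0]},{"linear":[0,0,0],"twist":[0,0,0]},{"linear":[0,0,0],"twist":[0,0,0]},{"linear":[0,0,0],"twist":[0,0,0]},{"linear":[0,0,0],"twist":[0,0,0]},{"linear":[0,0,-10],"twist":[0,0,0]},{"linear":[0,0,-30],"twist":[0,0,0]},{"linear":[0,0,-35],"twist":[0,0,0]},{"linear":[0,0,-35],"twist":[0,0,0]},{"linear":[0,0,-35],"twist":[0,0,0]},{"linear":[0,0,-35],"twist":[0,0,0]},{"linear":[0,0,0],"twist":[0,0,0]},{"linear":[0,0,0],"twist":[0,0,0]}]' 1
python3 - <<'E'
from h import *
s=get_state();print(s['clock'],s['width'],s['force'])
w=save('wrist','w9');t=save('top','t9');sc=save('scene','s9')
for n,z in(('scoop_lip',3),('scoop_grip',60),('mat',0)):
    for e in landmark_of('wrist',n)[:1]: print(n,e['conf'],atz('wrist',e['position'],z))
for c in('wrist','scene','top'): print(c,[(m['position'],round(m['conf'],2),m['mask'].sum()) for m in masks_of(c,'ball0')])
cv2.imwrite('pics/c9.png',np.vstack([w[:310],cv2.resize(sc[70:270,110:450],(512,290))])[:,:,::-1])
E
```

```text
clock: 24.33
eef_pos: [559.4, -8.3, 40.6]
tool_rot: [0.999, -0.054, 0.0, -0.0]
force: [-0.1, -0.1, 4.7]
width: 15.7
clock: 25.83
eef_pos: [560.3, -8.4, 222.9]
tool_rot: [0.999, -0.054, 0.002, -0.0]
force: [-0.5, 0.1, -1.4]
width: 91.9
25.8333 91.89682045434496 [-0.464   0.1486 -1.3828]
scoop_lip 0.92 [439.9443   9.738    3.    ]
scoop_grip 0.48 [560.6155 210.7565  60.    ]
mat 0.92 [512.1762  -8.0249   0.    ]
wrist [([419.2, 179.8], 0.72, np.int64(7411)), ([435.4, 195.6], 0.55, np.int64(137)), ([417.5, 205.2], 0.47, np.int64(141)), ([423.4, 193.3], 0.43, np.int64(193)), ([253.4, 215.5], 0.23, np.int64(3285))]
scene []
top []
```

View pics/c9.png

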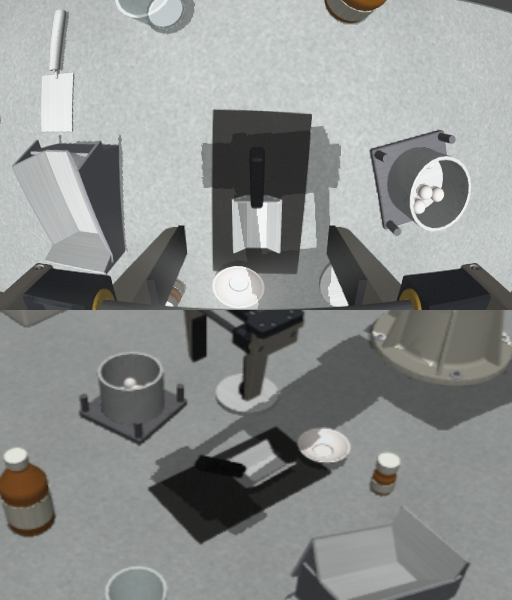

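```bash
python3 -m handwheel '[{"linear":[-9.4,24.5,0],"twist":[0,0,0]},{"linear":[-9.4,24.5,0],"twist":[0,0,0]},{"linear":[-9.4,24.5,0],"twist":[0,0,0]},{"linear":[-9.4,24.5,0],"twist":[0,0,0]},{"linear":[-9.4,24.5,0],"twist":[0,0,0]},{"linear":[-9.4,24.5,0],"twist":[0,0,0]},{"linear":[-9.4,24.5,0],"twist":[0,0,0]},{"linear":[-9.4,24.5,0],"twist":[0,0,0]},{"linear":[-9.4,24.5,0],"twist":[0,0,0]},{"linear":[-9.4,24.5,0],"twist":[0,0,0]},{"linear":[0,0,0],"twist":[0,0,0]},{"linear":[0,0,0],"twist":[0,0,0]}]'
python3 - <<'E'
from h import *
im=save('wrist','w10')
for m in masks_of('wrist','ball0'): print(m['position'],round(m['conf'],2),m['mask'].sum(),atz('wrist',m['position'],29))
get_image('top');get_image('scene')
for n,z in(('scoop_lip',3),('scoop_grip',60)):
    d={c:landmark_of(c,n)[:1] for c in('top','scene')}
    for c in d:
        for e in d[c]: print(n,c,e['conf'],atz(c,e['position'],z))
for n in('dish','jar_lid','vial'):
    for e in landmark_of('top',n)[:2]: print(n,e['conf'],atz('top',e['position'],0))
for c in('top','scene'): print(c,[(m['position'],round(m['conf'],2),m['mask'].sum()) for m in masks_of(c,'ball0')])
E
```

```text
clock: 27.28
eef_pos: [438.5, -242.5, 219.8]
tool_rot: [0.998, -0.056, -0.0, -0.0]
force: [1.5, 0.2, 0.8]
width: 92.0
[245.7, 132.4] 0.78 271 [ 489.1841 -233.2204   29.    ]
[249.8, 114.3] 0.77 287 [ 510.588  -240.6632   29.    ]
[269.4, 115.8] 0.76 261 [ 506.226  -263.9122   29.    ]
[251.8, 77.7] 0.71 252 [ 554.6384 -248.0073   29.    ]
[230.3, 123.8] 0.65 223 [ 501.8736 -215.8974   29.    ]
scoop_lip top 0.86 [449.1799   9.1175   3.    ]
scoop_lip scene 0.58 [453.366    9.3018   3.    ]
scoop_grip top 0.88 [566.2117 -11.4673  60.    ]
scoop_grip scene 0.79 [559.0594  -8.934   60.    ]
dish 0.92 [383.7823  27.4821   0.    ]
jar_lid 0.94 [ 366.1391 -126.4534    0.    ]
vial 0.66 [381.8738 142.2728   0.    ]
top []
scene [([309.4, 331.8], 0.24, np.int64(2500))]
```

```bash
python3 -c "
from rig import *
print(close_job())"
```

```text
the job is handed in; nothing more can be done
None
```

I moved all five balls from the tray to the jar in one scoopful. I then laid the empty scoop back on its mat, bowl flat down, let go, raised the arm clear, and handed the job in. The clock read about 27 s at the last reading, against the 64 s limit.

**Jar:** The last wrist image, taken over the jar, showed five balls, all within its radius. The weight on the wrist fell by about 1.1–1.4 N when I poured, which fits five balls.

**Tray and bench:** The tray looked empty and no stray balls were visible. One low-confidence "ball" (0.24) in the last scene image looked like the spatula from its place and size, so I took it as a false detection.

**Scoop:** It lies about 1 cm further from the dish than where it started, still on the mat. I left that gap so the bowl would not touch the dish.

**Checks that disagreed:**
- The last two camera readings put the lip about 1 cm off the arm's own figure.
- The dish reads about 5–10 mm from its first detection. I take that as detection error, since the gripper never came near it, but I did not check it further.
- The pour reached 40° of tilt instead of the 45° I commanded, which was still enough to empty the scoop.

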